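Load a thin sample plate into the drying station and set its level wheel

TASK

Push the thin metal sample plate along its blue block towards the robot until it overhangs the near edge far enough to be taken by its two long sides but still lies on the block. Then grip the overhanging end, lift the plate off and, without letting it drop, lay it flat and centred on the orange pad of the white drying station, lengthwise between the pad's two end lips, and let go. Finally roll the black thumbwheel by its rim until the green band with three dots is centred in the window; leave the bottles, beaker and marker where they are.

Things in the scene. Friction and masses are not known exactly. Their poses are not given: they have to be found in the camera images.
- sample_plate: thin flat silver plate with a grid of dark spots, 90 (x) x 56 (y) x 4 (z) mm, 80 g, loose. Origin: centre of its underside; x along its length, z up. It starts on the channel floor of the blue block, lengthwise in the channel, its near end 4 to 28 mm short of the block's near edge.
- loading_block: blue block, 170 (x) x 78 (y) mm, flat top (channel floor) at z = 60 mm, fixed. Origin: centre of its underside; -x is its near end. Two black fences (9 mm wide, 160 long, 7.5 above the floor) leave a 60 mm wide channel along x, open at both ends; the plate cannot be gripped between them. Over 48 mm of channel is free behind the plate's far end for a closed fingertip to push it along -x.
- block_edge (a point): middle of the upper near edge of the blue block (block frame x = -85 mm, z = 60 mm); axes as the block's. The plate (45 mm from its centre to its end) tips off when more than 45 mm of it overhangs; 25 to 40 mm is right. Below the overhang and beside it all is free.
- drying_station: white drying station, base plate 170 (x) x 210 (y) mm, 14 mm high, fixed. Origin: centre of its underside; -x is its front, towards the robot. It carries an orange pad on a dark pedestal at y = -45 mm and a grey thumbwheel housing (82 x 68 mm, top at z = 60 mm) at y = +66 mm.
- pad_center (a point): centre of the orange pad's upper face, at z = 44 mm, where the centre of the plate's underside belongs; axes as the station's. Pad 98 (x) x 38 (y) mm on a pedestal 40 mm wide, 30 mm over the base plate: the plate stands 8 mm out over each side, so fingers on its long sides have room. Lips 3 mm high at both ends, 102 mm apart along x: the 90 mm plate lies between, either way round.
- wheel_top (a point): topmost point of the thumbwheel's rim, at z = 70 mm, fixed to the station; axes as the station's. The black ribbed wheel (radius 28 mm, rim 12 to 15 mm wide) turns on an axle along the station's y, 28 mm below this point, and stands 10 mm out of a slot in the housing's top. The window (16 x 24 mm) is in the housing's top, centred 29 mm to +y.
- thumbwheel (a joint): wheel angle, rad, -0.3 to 3.4; grows as the rim's top is rolled along the station's +x (away from the robot), 0.036 per mm. Centred in the window at 0: white (one dot), 0.785 yellow (two), 1.571 green (three), 2.356 blue (four), 3.142 red (five). Starts in 0 to 0.9. Stays where left; about 1.1 N at the rim turns it; a closed fingertip pressed on with over 4 N and drawn along carries it.
- reagent_a: white reagent bottle with white cap, 60 mm across, 125 high; bystander, origin at the centre of its underside
- reagent_b: brown reagent bottle with red cap, 52 mm across, 110 high; bystander, origin at the centre of its underside
- wash_bottle_red: white wash bottle with red cap and spout, 62x107x196 mm; bystander, origin at the centre of its underside
- beaker_small: small clear beaker, 56x60x63 mm; bystander, origin at the centre of its underside
- marker: black and blue marker pen, 16x143x18 mm, lying on the worktop; bystander, origin at the centre of its underside
There are look-alikes about, which are no part of the job. Of the things shaped like the sample_plate, the silver one is meant.

How it is judged:
On the way, in this order (a step that is already met when the one before it is completed fails the run):
1. the plate, still lying flat on the block, overhangs its near edge by 12 to 45 mm (x of sample_plate in the frame of block_edge between 0 and 0.033 m and z of sample_plate in the frame of block_edge between -0.003 and 0.003 m and angle between sample_plate's own z axis and vertical below 0.05 rad), for 0.2 s.
2. the plate is held by the fingers, clear of the block (z of sample_plate in the frame of block_edge above 0.015 m and contact force between the fingers and sample_plate above 1 N and contact force between sample_plate and loading_block below 0.1 N), for 0.2 s.
3. the plate lies flat on the orange pad between the lips, released and at rest (x of sample_plate in the frame of pad_center between -0.007 and 0.007 m and y of sample_plate in the frame of pad_center between -0.009 and 0.009 m and z of sample_plate in the frame of pad_center between -0.003 and 0.003 m and angle between the x axis of sample_plate and the x axis of drying_station, either way round below 0.15 rad and angle between sample_plate's own z axis and vertical below 0.05 rad and contact force between the fingers and sample_plate below 0.1 N and linear speed of sample_plate below 0.02 m/s), for 0.3 s.
4. the green band is centred in the window and the wheel is let go (value of joint thumbwheel between 1.351 and 1.791 rad and contact force between the fingers and thumbwheel below 0.1 N and velocity of joint thumbwheel between -0.1 and 0.1 rad/s), for 0.2 s.
At the end, for the whole second after the job is handed in: The plate lies flat (0.05 rad, 3 mm) on the orange pad, centred within 7 mm lengthwise and 9 mm crosswise, aligned within 0.15 rad, at rest and released; the thumbwheel is released and still within 0.22 rad of 1.571 (green) (all of step 3 and all of step 4); the robot touches nothing.
It fails at once if the plate falls freely (over 0.5 m/s, held by nothing) (linear speed of sample_plate above 0.5 m/s and contact force between the fingers and sample_plate below 0.05 N).
It fails at once if the plate falls to the worktop (height (world z) of sample_plate below 0.025 m).
It fails at once if a bottle, the beaker or the marker is moved by more than 30 mm (distance of any of reagent_a, reagent_b, wash_bottle_red, beaker_small, marker from where it was at the start of the episode above 0.03 m).
It also fails if it takes over 58 s, if anything falls off the work surface, if the arm or the gripper's body presses on something with over 40 N, if the wrist force passes 120 N, or if a joint passes its speed limit or range.

ROBOT

A 6-joint arm with a two-finger parallel gripper is mounted at the origin on a cart in front of the work surface, level with it; the furniture and walls round the work are solid. World frame = base frame: x ahead of the robot, y to its left, z up, the work surface at z = 0. Lengths are in m, angles in rad, forces in N, time in s.
With the tool pointing down it reaches from about 0.35 to 0.775 m from the base axis. Payload 7.3 kg.
Tool frame: the origin (TCP) lies midway between the tips of the shut fingers; the grasp point (between the pads) lies 19 mm behind it; z points along the fingers, y is the direction in which the jaws open and shut (so a half turn about z gives the same grasp; the last joint's range is limited). The gripper opens to 92 mm and grips with 3 to 60 N. Pads are 19 mm wide; open, the fingers measure 130 mm over their backs; the gripper's body (75 mm by 190 mm) begins 47 mm behind the grasp point.
Start: joints at [-1.38, 0.342, 1.524, -0, 1.275, -0.146], TCP at [0.174, -0.496, 0.227] pointing down, gripper open.
Joint ranges: [-2.53, 2.53], [-0.77, 2.02], [0.04, 2.7], [-1, 4.14], [0.28, 2.66], [-3.11, 3.11]. Speed limits (rad/s): [2.57, 2.57, 3.14, 3.14, 3.14, 3.14].

INTERFACE

Orientations are given as [roll, pitch, yaw] about the fixed x, y, z axes, in that order (R = Rz(yaw) Ry(pitch) Rx(roll)).
In Python, from cell import robot gives the robot as it stands.
- The arm moves only by the shell command python3 -m crank 'ROWS' [FORCE]. ROWS is a JSON object of lists of equal length, an entry for each row: "claw": the opening, from 0 (shut) to 1 (fully open); "delta_pos": the shift along the tool's x, y, z in units of 25 mm (1.0 is 25 mm), a list of three; "roll": the turn about the tool's z in units of 6 degrees (1.0 is 6 degrees). In form: {"claw": [claw, ...], "delta_pos": [[dx, dy, dz], ...], "roll": [roll, ...]}. A call has exactly 8 rows; each row is the pose to reach, as a shift and turn from the pose commanded when the call began, along the tool's axes at that moment; what a row does not reach only later rows make up. A row lasts 1/12 s, in which the tool goes at most 41.7 mm and 7.16 degrees, less where a joint would pass 70% of its speed; a pose out of reach is approached as far as the arm can. A call with a gripper value outside its range is refused whole. The fingers move at their own pace and stop on an object; FORCE is the grip in N (left out, the last holds). Time passes only in rows, so rows that repeat a pose let the fingers close, or fill a call up. It gives the time, the measured TCP pose, the force and the opening at its end, in the units of the state.
- robot.observe(): the state, without advancing time (a new reading comes with each control period).
- robot.read_camera(name): name is "scene" or "top"; returns a dict with "color" (480x640x3 uint8, blue, green, red), "fx", "fy", "cx", "cy" (pixels), "k1" (the pictures are not rectified: a ray, as slopes to the right and down, at radius r is drawn at 1 + k1 r^2 times it, then the intrinsics apply), "rvec" (rotation vector, rad) and "tvec" (3), from world to camera coordinates, as OpenCV has them. Camera axes: x right, y down, z forward; pixel columns grow to the right and rows downward; lengths in m; the calibration is good to about 2 mm. A picture is of the moment at which its call begins. There is no depth.
- robot.hand_in(): hands the job in, once; it reports no verdict.
The state is a dict: "time": time; "qpos": joint angles; "qvel": joint speeds; "joint_efforts": joint torques, N m; "tool_pos": TCP position; "tool_rot": TCP orientation; "contact_force": force on the tool from outside, world axes, zero at the start; "torque": the same for the moment, N m; "opening": finger opening in m.
Only numpy, scipy, OpenCV 4.12 (cv2) and the standard library are available. Lean on these libraries where they do the work, as an engineer would, in place of code of your own. Each camera call takes 0.05 s, during which the arm holds its last target.

## Working session

There is one attempt and no reset: what is moved stays moved. The work goes in short steps, Python scripts to look and compute and a shell command to move; the robot and the scene stay as the last step left them, time stands still between calls to the robot, and variables do not carry over. Pictures are saved under pics/ and viewed, and the job is handed in when it is done.

```bash
ls; mkdir -p pics
cat > h.py <<'E'
import numpy as np,cv2
from cell import robot
def K(c): return np.array([[c['fx'],0,c['cx']],[0,c['fy'],c['cy']],[0,0,1.]])
def ray(c,px):
    # drawn = (1+k1 r^2)*ray ; invert
    p=np.array(px,float).reshape(-1,1,2)
    d=np.array([c['k1'],0,0,0,0.])
    u=cv2.undistortPoints(p,K(c),d).reshape(-1,2)
    R=cv2.Rodrigues(np.array(c['rvec'],float))[0];t=np.array(c['tvec'],float).ravel()
    o=-R.T@t
    D=np.c_[u,np.ones(len(u))]@R
    return o,D
def onz(c,px,z):
    o,D=ray(c,px)
    return o+D*((z-o[2])/D[:,2])[:,None]
def proj(c,P):
    return cv2.projectPoints(np.array(P,float).reshape(-1,1,3),np.array(c['rvec'],float),np.array(c['tvec'],float),K(c),np.array([c['k1'],0,0,0,0.]))[0].reshape(-1,2)
E
python3 - <<'E'
from h import *
print(robot.observe())
for n in('scene','top'):
    c=robot.read_camera(n);cv2.imwrite(f'pics/{n}0.png',c['color']);print(n,{k:v for k,v in c.items() if k!='color'})
E
```

```text
pics
{'time': 0.0, 'qpos': array([-1.38000087e+00,  3.42697212e-01,  1.52506426e+00, -3.89692898e-05,
        1.27540761e+00, -1.45977751e-01]), 'qvel': array([-2.12267977e-04,  1.79724787e-04, -1.27680033e-04,  6.23828541e-05,
       -6.45468214e-04, -8.05221971e-04]), 'joint_efforts': array([-8.68877196e-04, -4.31240416e+01, -2.44220889e+01,  7.16661592e-02,
        5.59264678e-02, -1.03914604e-04]), 'tool_pos': array([ 0.17342019, -0.49507028,  0.22604173]), 'tool_rot': array([-3.14002756e+00, -1.92440795e-04,  3.36784430e-01]), 'contact_force': array([ 0.43023818,  0.64421978, -0.52449112]), 'torque': array([ 0.00161404, -0.01835814, -0.01274362]), 'opening': 0.09167447031826202}
scene {'fx': 552.6827727173021, 'fy': 552.6827727173021, 'cx': 317.90846676323974, 'cy': 246.51198631319795, 'k1': -0.02542383560337629, 'rvec': array([ 0.55465834, -2.35596673,  1.55614386]), 'tvec': array([0.58374082, 0.12723074, 1.29672668])}
top {'fx': 480.495117405727, 'fy': 480.495117405727, 'cx': 313.64252952745466, 'cy': 235.52980728579786, 'k1': 0.0018256708099616398, 'rvec': array([ 2.15551714, -2.19205416,  0.08596524]), 'tvec': array([0.12806494, 0.61054003, 1.04156409])}
```

View pics/scene0.png

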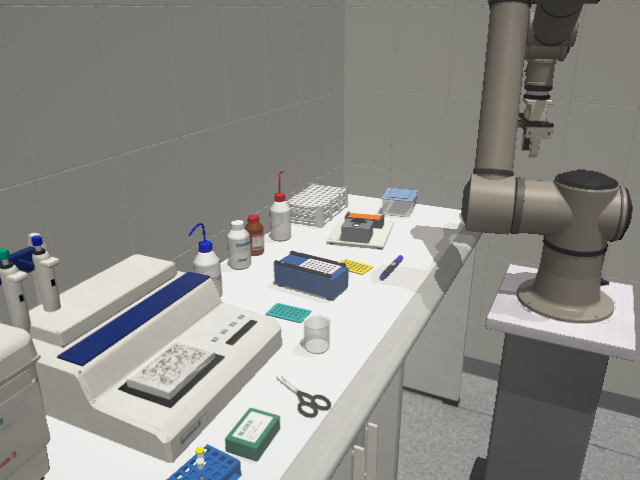

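View pics/top0.png

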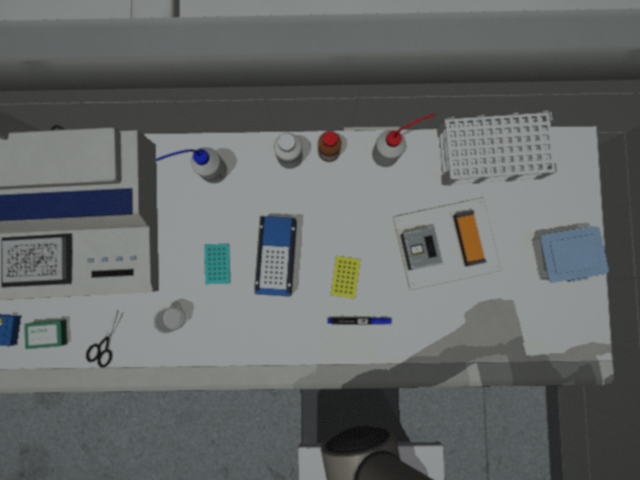

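The top view has the blue block at about (276,255) with the silver plate at its near (lower) end. The station is at about (447,243), with its orange pad at (469,238) and the wheel housing at (421,246). I'll enlarge these areas to get exact corners.

Run:
```python
from h import *
im=cv2.imread('pics/top0.png')
a=cv2.resize(im[205:305,240:310],None,fx=5.6,fy=5.6,interpolation=cv2.INTER_CUBIC)
cv2.imwrite('pics/blk.png',a)
b=cv2.resize(im[190:295,385:505],None,fx=5.6,fy=5.6,interpolation=cv2.INTER_CUBIC)
cv2.imwrite('pics/st.png',b)
c=robot.read_camera('top')
hsv=cv2.cvtColor(im,cv2.COLOR_BGR2HSV)
def box(m,roi,name,z):
    mm=np.zeros_like(m);x0,y0,x1,y1=roi;mm[y0:y1,x0:x1]=m[y0:y1,x0:x1]
    n,l,s,ce=cv2.connectedComponentsWithStats(mm)
    i=1+np.argmax(s[1:,4]);
    cs=cv2.findContours((l==i).astype(np.uint8),cv2.RETR_EXTERNAL,cv2.CHAIN_APPROX_NONE)[0][0]
    r=cv2.minAreaRect(cs);p=cv2.boxPoints(r)
    w=onz(c,p,z);print(name,r,'\n',w[:,:2].round(4),'centre',onz(c,[r[0]],z).round(4), 'area',s[i,4])
org=cv2.inRange(hsv,(5,120,80),(22,255,255)); box(org,(440,200,500,280),'pad',.044)
blue=cv2.inRange(hsv,(100,100,40),(125,255,255)); box(blue,(250,200,305,300),'blue',.06)
sil=cv2.inRange(hsv,(0,0,110),(180,70,255)); box(sil,(262,240,288,296),'silver',.064)
print(proj(c,[[.5,0,0],[.6,0,0],[.5,.1,0]]))
```

```text
pad ((469.821533203125, 237.9228515625), (46.207847595214844, 17.19180679321289), 76.50426483154297) 
 [[ 0.6455 -0.1948]
 [ 0.6537 -0.2316]
 [ 0.555  -0.2506]
 [ 0.5469 -0.214 ]] centre [[ 0.6    -0.2228  0.044 ]] area 789
blue ((276.6941223144531, 230.9764404296875), (29.298065185546875, 28.37770652770996), 4.398705005645752) 
 [[0.5934 0.2312]
 [0.6547 0.226 ]
 [0.6487 0.1629]
 [0.5875 0.1683]] centre [[0.621  0.1971 0.06  ]] area 823
silver ((274.5, 267.0), (44.0, 25.0), 90.0) 
 [[0.5909 0.2286]
 [0.59   0.175 ]
 [0.4963 0.1761]
 [0.4971 0.2293]] centre [[0.5434 0.2022 0.064 ]] area 1024
[[366.72930314 285.35455106]
 [365.58602599 241.17975109]
 [322.43054114 286.08021281]]
```

View pics/blk.png

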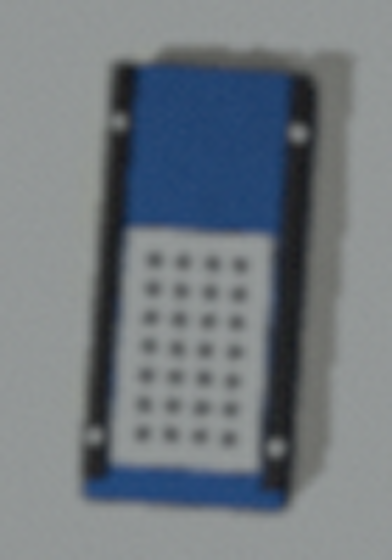

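View pics/st.png

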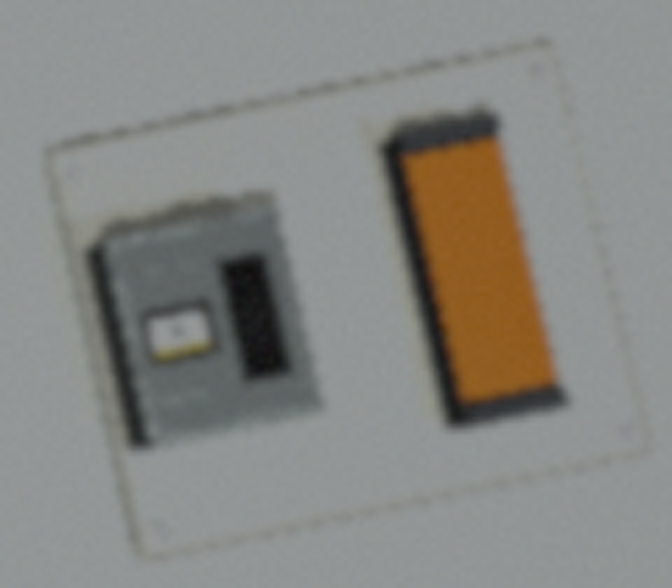

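The block crop shows the plate about 10 mm short of the near edge. Its corners in the crop are roughly (130,230), (272,235), (257,473) and (107,467). The station crop shows the window at (180,330), white with a sliver of yellow at its near side, and the wheel at (255,317).

Run:
```python
from h import *
c=robot.read_camera('top')
def B(p): return [[240+x/5.6-.4,205+y/5.6-.4] for x,y in p]
def S(p): return [[385+x/5.6-.4,190+y/5.6-.4] for x,y in p]
pl=onz(c,B([(130,230),(272,235),(257,473),(107,467)]),.064)[:,:2]
print('plate',pl.round(4),pl.mean(0).round(4)); d=pl[0]+pl[1]-pl[2]-pl[3];print('yaw',np.arctan2(d[1],d[0]),np.linalg.norm(d)/2)
bk=onz(c,B([(135,67),(292,72)]),.06)[:,:2];bn=onz(c,B([(85,497),(287,507)]),.06)[:,:2]
print('block far',bk.mean(0),'near',bn.mean(0)); d=bk.mean(0)-bn.mean(0);print(np.arctan2(d[1],d[0]),np.linalg.norm(d))
sc=onz(c,B([(120,121),(298,133),(276,447),(94,436)]),.0675)[:,:2];d=sc[0]+sc[1]-sc[2]-sc[3]
print('screws',sc.mean(0),np.arctan2(d[1],d[0]))
pd=onz(c,S([(405,153),(497,135),(554,386),(460,402)]),.044)[:,:2];d=pd[0]+pd[1]-pd[2]-pd[3]
yp=np.arctan2(d[1],d[0]);print('pad',pd.mean(0),yp,np.linalg.norm(d)/2)
bp=onz(c,S([(47,148),(550,40),(648,455),(138,555)]),.014)[:,:2];d=bp[0]+bp[1]-bp[2]-bp[3];y=np.arctan2(d[1],d[0])
e=bp[0]+bp[3]-bp[1]-bp[2];print('base',bp.mean(0),y,np.arctan2(-e[0],e[1]),np.linalg.norm(d)/2,np.linalg.norm(e)/2)
R=np.array([[np.cos(y),-np.sin(y)],[np.sin(y),np.cos(y)]])
o=bp.mean(0);print('pad from base',o+R@[0,-.045])
w=onz(c,S([(255,317)]),.066)[0,:2];win=onz(c,S([(180,330)]),.06)[0,:2]
print('wheel',w,R.T@(w-o),'win',win,R.T@(win-o), 'pad in st',R.T@(pd.mean(0)-o))
```

```text
plate [[0.5894 0.2269]
 [0.5866 0.1725]
 [0.4962 0.1793]
 [0.4994 0.2363]] [0.5429 0.2037]
yaw -0.08939824862754063 0.09060943027045568
block far [0.65126474 0.19458788] near [0.48554132 0.20673708]
-0.07317917287728992 0.16616815661845652
screws [0.56837597 0.20106981] -0.08572333335311595
pad [ 0.60086006 -0.22345388] 0.17573191259479176 0.09952856870417486
base [ 0.59219452 -0.17930732] 0.18570198680111985 0.1856378755842863 0.16839676297504977 0.20749898862190921
pad from base [ 0.60050316 -0.22353363]
wheel [ 0.58209567 -0.13057742] [-0.0009279  0.0497567] win [ 0.57795533 -0.10313539] [6.9747421e-05 7.7491374e-02] pad in st [ 0.00036549 -0.04498752]
```

```bash
python3 -m crank '{"claw":[0,0,0,0,0,0,0,0],"delta_pos":[[1.25,-1,0],[2.5,-2,0],[3.75,-3,0],[5,-4,0],[6.25,-5,0],[7.5,-6,0],[8.75,-7,0],[10,-8,0]],"roll":[0.5,1,1.5,2,2.5,3,3.5,4]}' 30
```

```text
time: 0.87
tool_pos: [0.3439, -0.2223, 0.2268]
tool_rot: [3.141, -0.0, -0.085]
contact_force: [0.8, -0.5, 0.9]
opening: 0.0431
```

```bash
python3 -m crank '{"claw":[0,0,0,0,0,0,0,0],"delta_pos":[[0.7,-1.4,0],[1.4,-2.8,0],[2.1,-4.2,0],[2.8,-5.6,0],[3.5,-7,0],[4.3,-8.4,0],[5,-9.7,0],[5.7,-11,0]],"roll":[0,0,0,0,0,0,0,0]}' && python3 -m crank '{"claw":[0,0,0,0,0,0,0,0],"delta_pos":[[0.7,-1.4,0],[1.4,-2.8,0],[2.1,-4.2,0],[2.8,-5.4,0],[3.4,-6.4,0.8],[3.5,-6.65,2],[3.5,-6.65,3.2],[3.5,-6.65,4.4]],"roll":[0,0,0,0,0,0,0,0]}'
python3 - <<'E'
from h import *
c=robot.read_camera('top');im=c['color']
cv2.imwrite('pics/a1.png',cv2.resize(im[190:310,230:320],None,fx=5,fy=5,interpolation=cv2.INTER_CUBIC))
c=robot.read_camera('scene');im=c['color']
cv2.imwrite('pics/a2.png',cv2.resize(im[200:320,230:390],None,fx=5,fy=5,interpolation=cv2.INTER_CUBIC))
E
```

```text
time: 1.53
tool_pos: [0.5086, 0.0403, 0.2266]
tool_rot: [3.141, 0.0, -0.081]
contact_force: [0.6, -0.8, -0.8]
opening: 0.0005
time: 2.2
tool_pos: [0.6087, 0.1977, 0.1149]
tool_rot: [3.141, 0.0, -0.081]
contact_force: [0.1, -0.2, 0.0]
opening: 0.0007
```

View pics/a2.png

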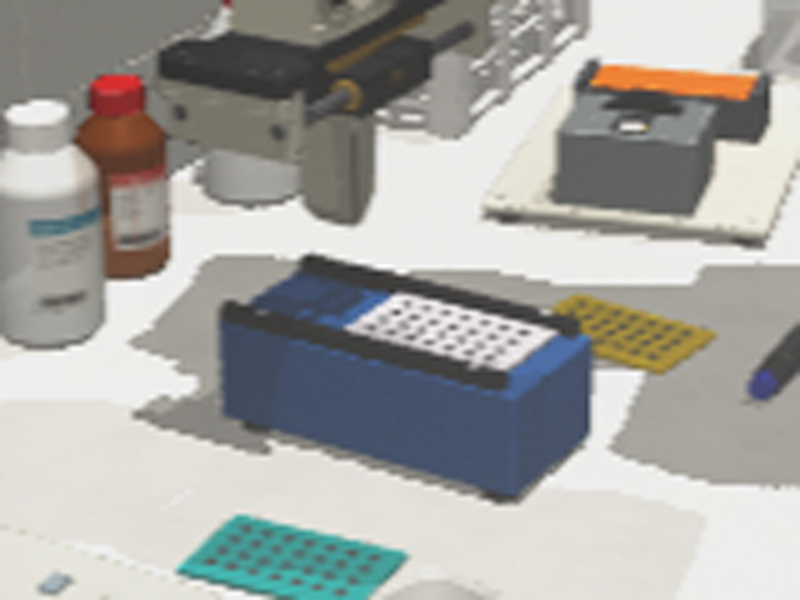

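View pics/a1.png

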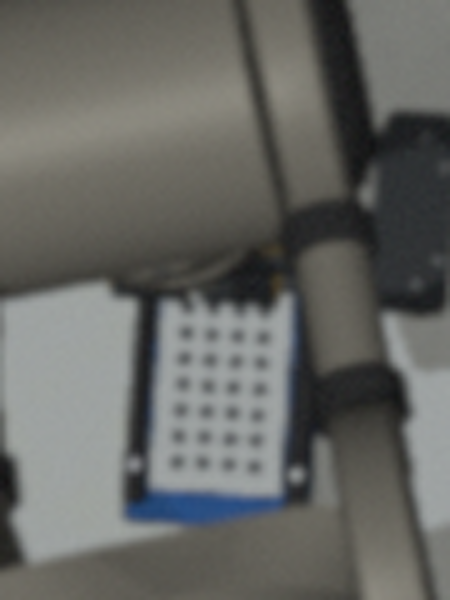

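The scene view shows the closed finger above the free channel behind the plate, at about (340,200) in the crop. The plate's near end is visible in the top view. I'll lower the finger to just above the floor and check the force.

```bash
python3 -m crank '{"claw":[0,0,0,0,0,0,0,0],"delta_pos":[[0,0,0.5],[0,0,1],[0,0,1.5],[0,0,1.8],[0,0,2.0],[0,0,2.12],[0,0,2.12],[0,0,2.12]],"roll":[0,0,0,0,0,0,0,0]}'
```

```text
time: 2.97
tool_pos: [0.6092, 0.1968, 0.0645]
tool_rot: [-3.141, -0.001, -0.082]
contact_force: [-0.1, -0.4, 0.8]
opening: 0.0003
```

```bash
python3 -m crank '{"claw":[0,0,0,0,0,0,0,0],"delta_pos":[[0,0,0.1],[0,0,0.1],[-0.3,0,0.1],[-0.6,0,0.1],[-0.9,0,0.1],[-1.2,0,0.1],[-1.5,0,0.1],[-1.7,0,0.1]],"roll":[0,0,0,0,0,0,0,0]}'
cat > look.py <<'E'
from h import *
import sys
t=sys.argv[1];B=tuple(map(int,sys.argv[2:6]));S=tuple(map(int,sys.argv[6:10])) if len(sys.argv)>6 else None
def cut(n,b,o):
    c=robot.read_camera(n);im=c['color'];x0,y0,x1,y1=b;f=min(800/(x1-x0),600/(y1-y0))
    cv2.imwrite(o,cv2.resize(im[y0:y1,x0:x1],None,fx=f,fy=f,interpolation=cv2.INTER_CUBIC));print(o,'scale',f)
cut('top',B,f'pics/{t}t.png')
if S: cut('scene',S,f'pics/{t}s.png')
E
python3 look.py p1 230 190 320 310 230 200 390 320
```

```text
time: 3.63
tool_pos: [0.5652, 0.2004, 0.0613]
tool_rot: [3.141, 0.0, -0.082]
contact_force: [0.4, -0.7, -0.8]
opening: 0.0004
pics/p1t.png scale 5.0
pics/p1s.png scale 5.0
```

View pics/p1t.png

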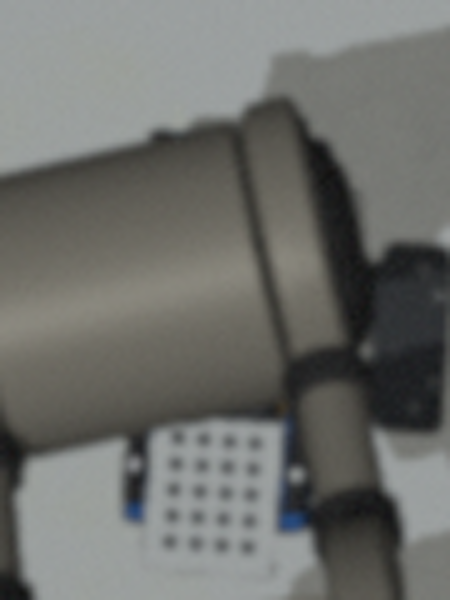

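View pics/p1s.png

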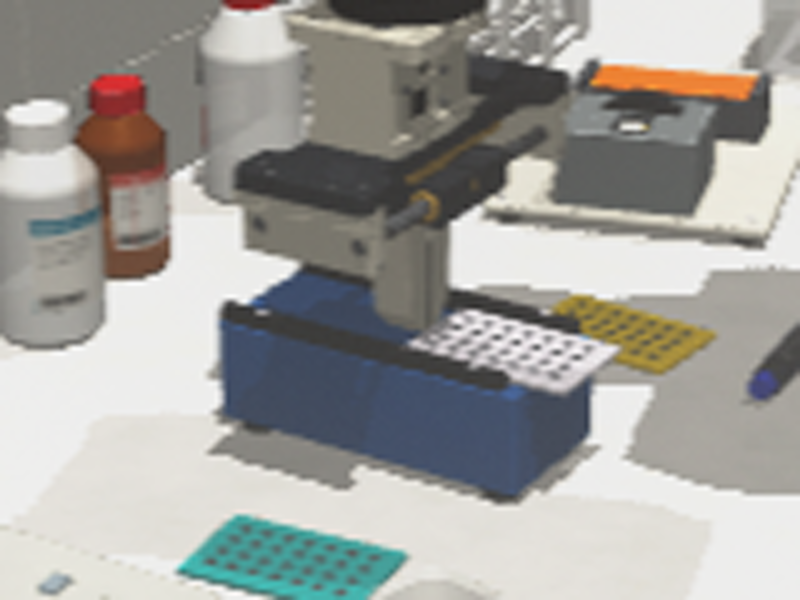

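Run:
```python
from h import *
c=robot.read_camera('top')
ed=np.array([.4837,.2081]);u=np.array([.9966,-.0829])
for p in [(143,567),(274,577),(208,572)]:
    w=onz(c,[[230+p[0]/5-.4,190+p[1]/5-.4]],.064)[0,:2]; print(w,(w-ed)@u)
for p in [(127,518),(307,528)]:
    w=onz(c,[[230+p[0]/5-.4,190+p[1]/5-.4]],.06)[0,:2]; print('blk',w,(w-ed)@u)
print(robot.observe()['tool_pos'], (robot.observe()['tool_pos'][:2]-ed)@u)
```

```text
[0.46772361 0.2375444 ] -0.018363012232369733
[0.46262386 0.18197542] -0.018838752259778598
[0.46517597 0.20996159] -0.018615372683128628
blk [0.48836766 0.24473783] 0.0016145187307922504
blk [0.48288399 0.16794332] 0.002515756931634178
[0.56604282 0.20037305 0.06139056] 0.08270341752653354
```

Overhang is now about 19–20 mm, so I'll push 15 mm more and then back off and rise.

```bash
python3 -m crank '{"claw":[0,0,0,0,0,0,0,0],"delta_pos":[[-0.15,0,0],[-0.3,0,0],[-0.45,0,0],[-0.56,0,0],[-0.6,0,0],[-0.6,0,0],[-0.4,0,0],[0,0,-0.2]],"roll":[0,0,0,0,0,0,0,0]}';python3 -m crank '{"claw":[0,0,0,0,0,0,0,0],"delta_pos":[[0,0,-1],[0,0,-2.2],[0,0,-3],[0,-1,-4],[0,-2.5,-4],[0,-4,-4],[0,-5.5,-4],[0,-7,-4]],"roll":[0,0,0,0,0,0,0,0]}';
python3 look.py p2 230 190 320 310 230 200 390 320
```

```text
time: 4.45
tool_pos: [0.5652, 0.2002, 0.0652]
tool_rot: [3.141, 0.003, -0.082]
contact_force: [0.9, -0.0, -0.8]
opening: 0.0003
time: 5.12
tool_pos: [0.5809, 0.3762, 0.1663]
tool_rot: [3.141, 0.0, -0.083]
contact_force: [0.7, 0.5, 0.1]
opening: 0.0009
pics/p2t.png scale 5.0
pics/p2s.png scale 5.0
```

View pics/p2t.png

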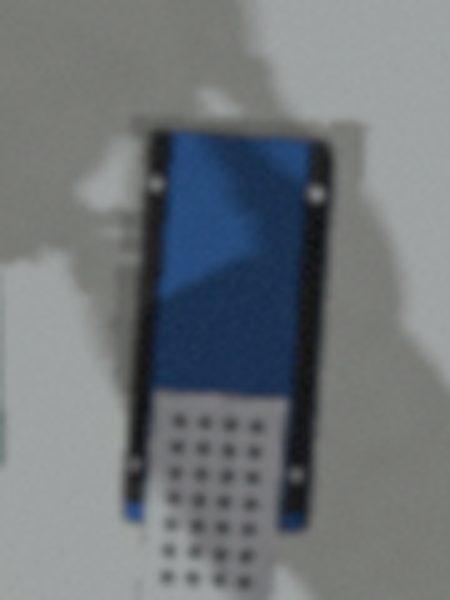

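View pics/p2s.png

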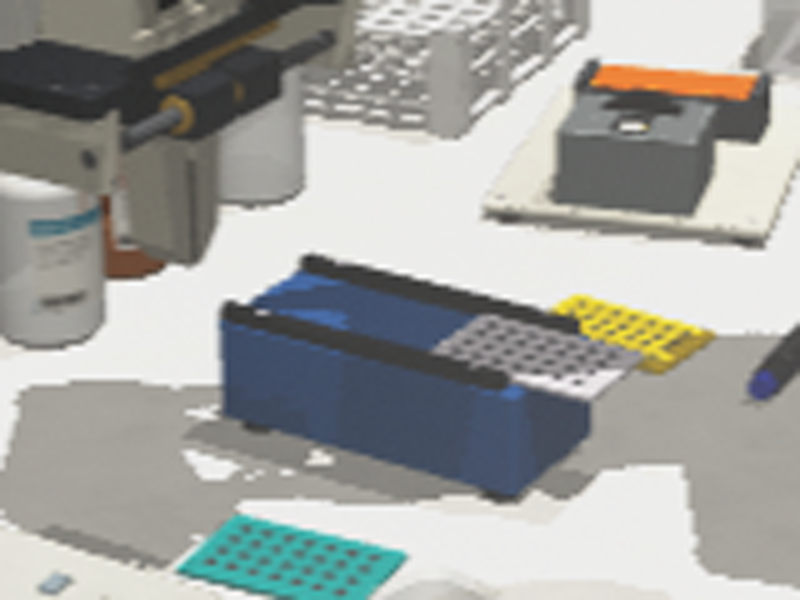

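Run:
```python
from h import *
c=robot.read_camera('top')
ed=np.array([.4837,.2081]);u=np.array([.9966,-.0829]);v=np.array([.0829,.9966])
im=c['color'];cv2.imwrite('pics/p3.png',cv2.resize(im[240:330,240:330],None,fx=6.6,fy=6.6,interpolation=cv2.INTER_CUBIC))
for p in [(155,392),(288,398)]:
    w=onz(c,[[230+p[0]/5-.4,190+p[1]/5-.4]],.064)[0,:2]; print(w,(w-ed)@u,(w-ed)@v)
```

```text
[0.541752   0.23193567] 0.055878641580635914 0.028567134371607416
[0.53825171 0.17515018] 0.057097774607124174 -0.028315453387253747
```

View pics/p3.png

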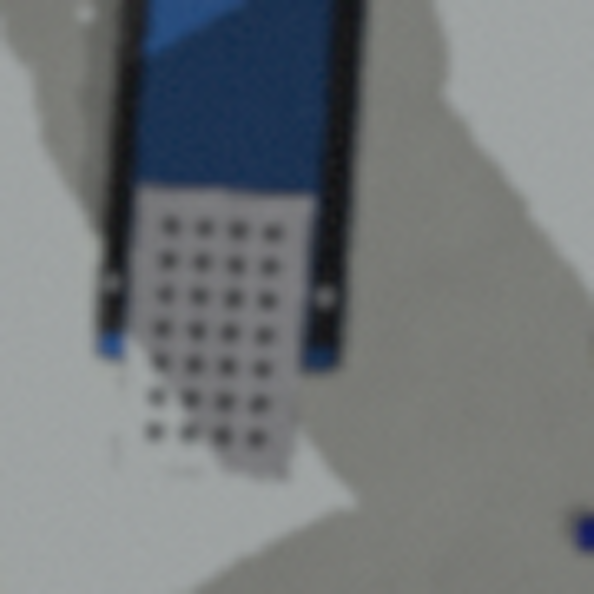

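Overhang is about 34 mm, and the plate is still lying on the block. I'll open the gripper and move above the overhang, aiming for (0.467, 0.2095).

```bash
python3 -m crank '{"claw":[1,1,1,1,1,1,1,1],"delta_pos":[[-0.8,1.3,0],[-1.6,2.7,0],[-2.4,4.1,0],[-3.2,5.5,0],[-4,7,0],[-4,7,1],[-4,7,2],[-4,7,2.4]],"roll":[0,0,0,0,0,0,0,0]}'; python3 -m crank '{"claw":[1,1,1,1,1,1,1,1],"delta_pos":[[0,0,0],[0,0,0],[0,0,0],[0,0,0],[0,0,0],[0,0,0],[0,0,0],[0,0,0]],"roll":[0,0,0,0,0,0,0,0]}'
python3 look.py g1 230 220 320 330 260 200 380 310
```

```text
time: 5.93
tool_pos: [0.4653, 0.2063, 0.1044]
tool_rot: [3.14, 0.003, -0.085]
contact_force: [-0.5, -0.3, -0.8]
opening: 0.0488
time: 6.6
tool_pos: [0.4668, 0.2086, 0.1064]
tool_rot: [-3.142, -0.0, -0.082]
contact_force: [0.9, -0.1, 0.5]
opening: 0.0914
pics/g1t.png scale 5.454545454545454
pics/g1s.png scale 5.454545454545454
```

View pics/g1s.png

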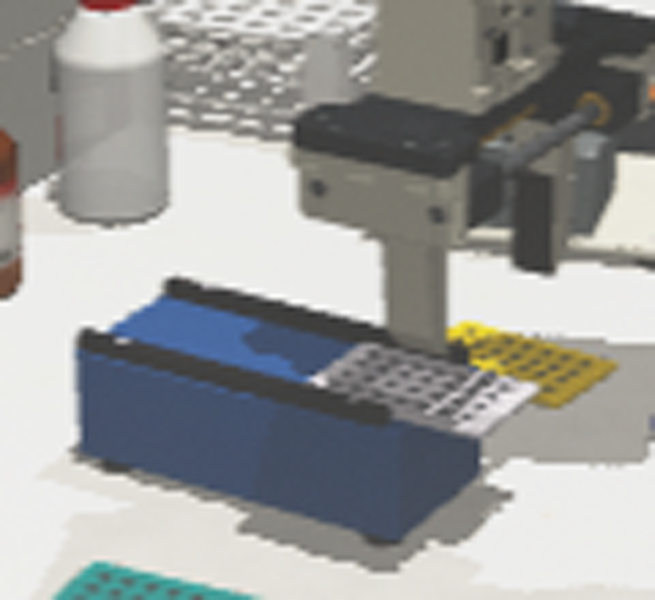

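```bash
python3 -m crank '{"claw":[1,1,1,1,1,1,1,1],"delta_pos":[[0,-0.03,0.5],[0,-0.03,1],[0,-0.03,1.5],[0,-0.03,2],[0,-0.03,2.3],[0,-0.03,2.5],[0,-0.03,2.54],[0,-0.03,2.54]],"roll":[0,0,0,0,0,0,0,0]}'; python3 -m crank '{"claw":[0,0,0,0,0,0,0,0],"delta_pos":[[0,0,0],[0,0,0],[0,0,0],[0,0,0],[0,0,0],[0,0,0],[0,0,0],[0,0,0]],"roll":[0,0,0,0,0,0,0,0]}' 45
python3 look.py g2 230 220 320 330 260 200 380 310
```

```text
time: 7.37
tool_pos: [0.4669, 0.2092, 0.0427]
tool_rot: [3.141, 0.0, -0.082]
contact_force: [-0.1, 0.6, -0.2]
opening: 0.0916
time: 8.03
tool_pos: [0.4669, 0.2092, 0.0428]
tool_rot: [3.142, -0.0, -0.082]
contact_force: [0.1, -0.4, 1.9]
opening: 0.0546
pics/g2t.png scale 5.454545454545454
pics/g2s.png scale 5.454545454545454
```

View pics/g2s.png

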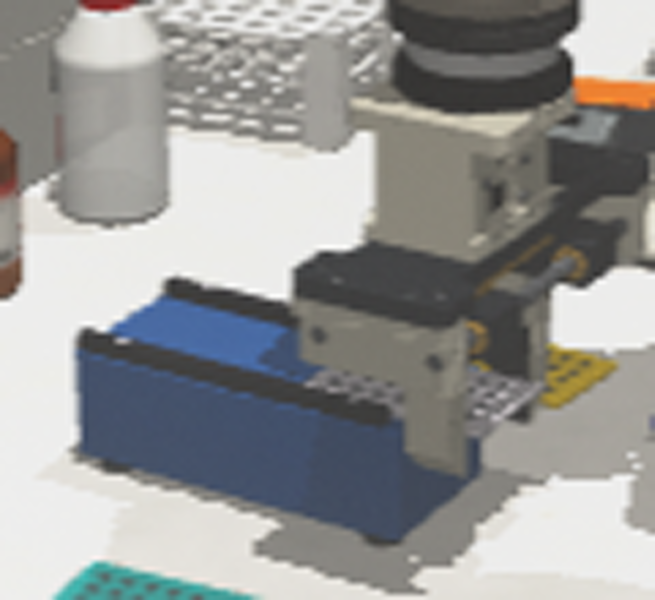

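View pics/g2t.png

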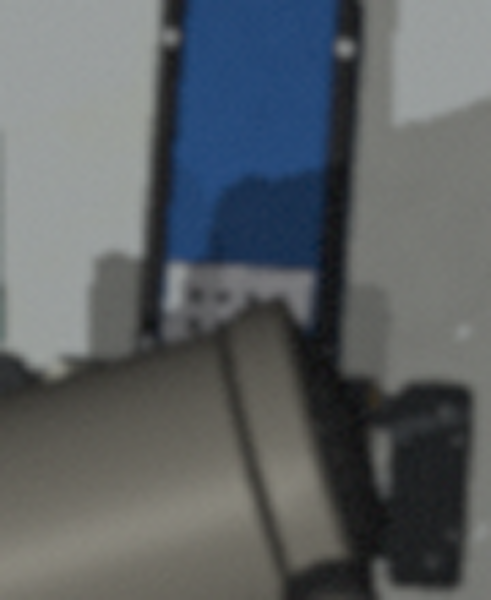

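The plate is gripped, with the opening at 54.6 mm. Lifting gently.

```bash
python3 - <<'E'
from h import *
c=robot.read_camera('top');T=robot.observe()['tool_pos'][:2]
a=-.082;u=np.array([np.cos(a),np.sin(a)]);v=np.array([-u[1],u[0]])
for p in [(168,260),(316,270)]:
    w=onz(c,[[230+p[0]/5.4545-.4,220+p[1]/5.4545-.4]],.064)[0,:2]; print(w,(w-T)@u,(w-T)@v)
E
python3 -m crank '{"claw":[0,0,0,0,0,0,0,0],"delta_pos":[[0,0,-0.2],[0,0,-0.5],[0,0,-0.9],[0,0,-1.4],[0,0,-2],[0,0,-2.6],[0,0,-3.2],[0,0,-3.6]],"roll":[0,0,0,0,0,0,0,0]}'
python3 look.py g3 230 200 330 330 240 190 380 300
```

```text
[0.54332104 0.23235171] 0.0743156279477093 0.02933060578242972
[0.53845188 0.17443513] 0.07420667150397357 -0.028790189764687894
time: 8.85
tool_pos: [0.4674, 0.2094, 0.1351]
tool_rot: [-3.141, -0.003, -0.082]
contact_force: [-0.5, 0.5, -0.7]
opening: 0.0545
pics/g3t.png scale 4.615384615384615
pics/g3s.png scale 5.454545454545454
```

View pics/g3s.png

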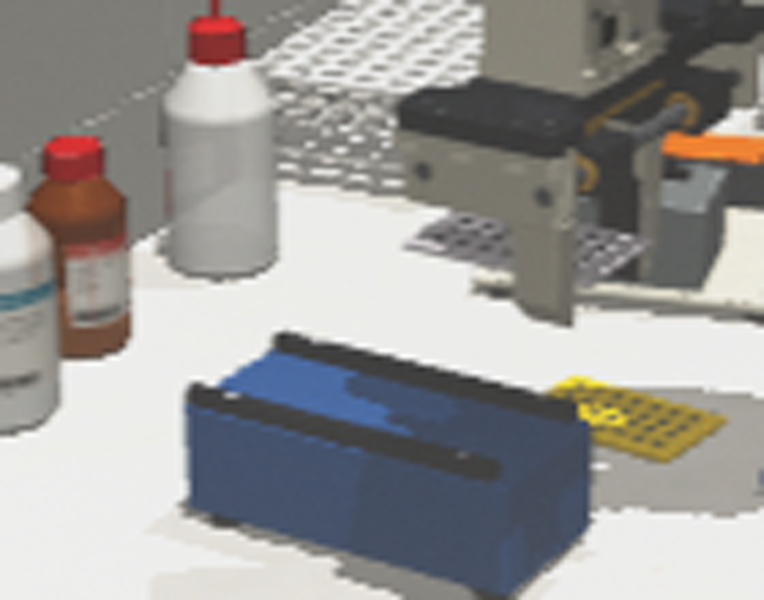

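View pics/g3t.png

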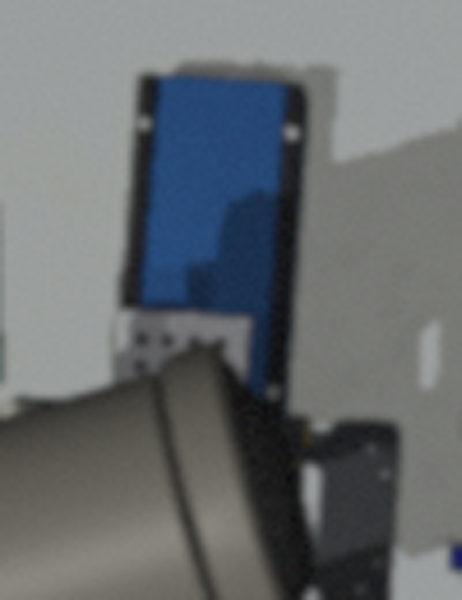

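```bash
python3 -m crank '{"claw":[0,0,0,0,0,0,0,0],"delta_pos":[[0.1,0.4,0],[0.4,1.2,0],[0.8,2.3,0],[1.2,3.5,0],[1.6,4.8,0],[2,6.1,0],[2.4,7.4,0],[2.8,8.6,0]],"roll":[0,0,0,0,0,0,0,0]}'; python3 -m crank '{"claw":[0,0,0,0,0,0,0,0],"delta_pos":[[0.4,1.2,0],[0.8,2.4,0],[1.2,3.6,0],[1.6,4.8,0],[2,6,0],[2.4,7.2,0],[2.7,8.1,0],[2.8,8.5,0]],"roll":[-0.2,-0.5,-0.9,-1.3,-1.7,-2.1,-2.4,-2.53]}';python3 -m crank '{"claw":[0,0,0,0,0,0,0,0],"delta_pos":[[0,0,0],[0,0,0],[0,0,0],[0,0,0.2],[0,0,0.5],[0,0,0.9],[0,0,1.2],[0,0,1.2]],"roll":[0,0,0,0,0,0,0,0]}'
python3 look.py h1 380 170 510 300 320 170 420 260
```

```text
time: 9.62
tool_pos: [0.5182, -0.0133, 0.1316]
tool_rot: [3.141, 0.002, -0.082]
contact_force: [0.4, 0.8, -0.8]
opening: 0.0548
time: 10.28
tool_pos: [0.5706, -0.2324, 0.1311]
tool_rot: [3.142, 0.002, 0.182]
contact_force: [0.1, 0.3, -1.2]
opening: 0.0548
time: 10.95
tool_pos: [0.5701, -0.2273, 0.1002]
tool_rot: [-3.139, 0.003, 0.183]
contact_force: [-0.3, -0.1, -0.9]
opening: 0.0551
pics/h1t.png scale 4.615384615384615
pics/h1s.png scale 6.666666666666667
```

View pics/h1t.png

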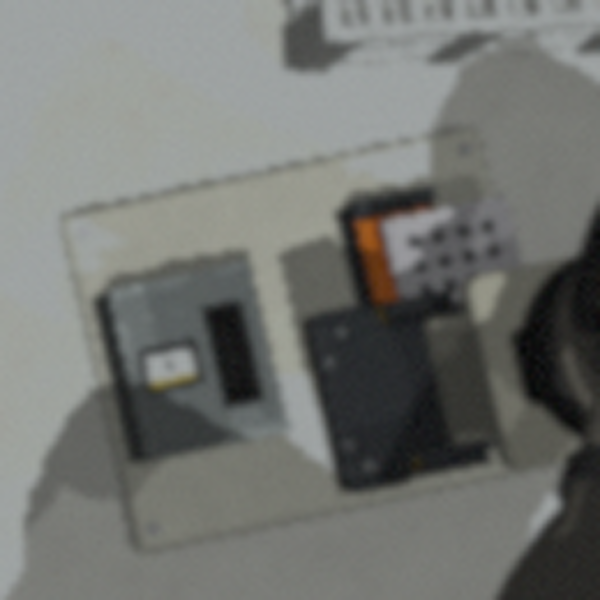

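View pics/h1s.png

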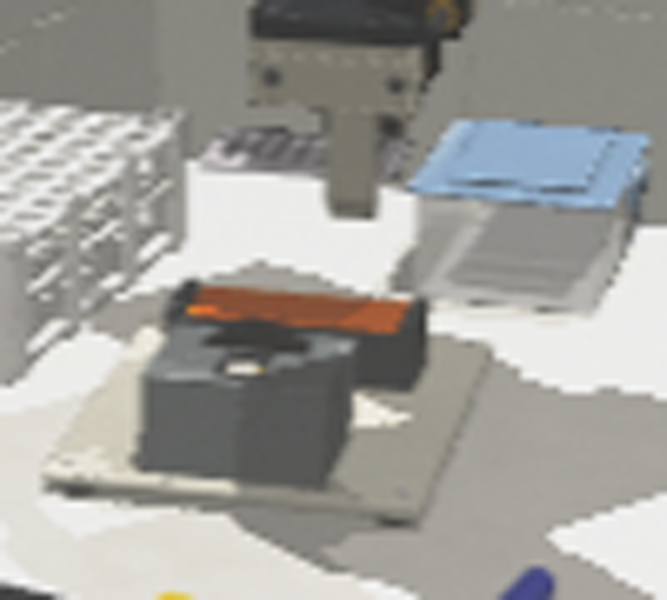

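Run:
```python
from h import *
c=robot.read_camera('top');o=robot.observe();T=o['tool_pos'];print(T)
a=.183;u=np.array([np.cos(a),np.sin(a)]);v=np.array([-u[1],u[0]])
for p in [(383,215),(500,193),(405,303)]:
    w=onz(c,[[380+p[0]/4.6154-.4,170+p[1]/4.6154-.4]],T[2]+.0212)[0,:2]; print(w,(w-T[:2])@u,(w-T[:2])@v)
P=np.array([.6006,-.2234])
e=P-(T[:2]+.0292*u);print('move tool x,y units',e@u/.025,-(e@v)/.025,'z',(T[2]-.0268)/.025)
```

```text
[ 0.57139908 -0.22823381  0.10259813]
[ 0.63832186 -0.18471554] 0.07372478157494049 0.030612981386652402
[ 0.6471344 -0.2362748] 0.07300740552254915 -0.021689060093491162
[ 0.5994692  -0.19262831] 0.034080911116542364 0.029902753281318396
move tool x,y units 0.015719440216277678 0.022436003752313048 z 3.031925178143227
```

The held plate's edges agree with the expected grip offset of about 29 mm, and its yaw matches the tool. Descending onto the pad in two steps.

```bash
python3 -m crank '{"claw":[0,0,0,0,0,0,0,0],"delta_pos":[[0,0.03,0.4],[0,0.03,0.8],[0,0.03,1.2],[0,0.03,1.6],[0,0.03,2],[0,0.03,2.4],[0,0.03,2.6],[0,0.03,2.6]],"roll":[0,0,0,0,0,0,0,0]}'; python3 -m crank '{"claw":[0,0,0,0,0,0,0,0],"delta_pos":[[0,0,0],[0,0,0],[0,0,0.1],[0,0,0.2],[0,0,0.3],[0,0,0.36],[0,0,0.36],[0,0,0.36]],"roll":[0,0,0,0,0,0,0,0]}'
python3 look.py i1 400 180 510 300 320 170 420 260
```

```text
time: 11.77
tool_pos: [0.5706, -0.2286, 0.0359]
tool_rot: [-3.14, 0.002, 0.183]
contact_force: [0.4, -0.2, -0.9]
opening: 0.0549
time: 12.43
tool_pos: [0.5714, -0.229, 0.0286]
tool_rot: [-3.142, 0.0, 0.183]
contact_force: [0.0, -0.4, -0.7]
opening: 0.0543
pics/i1t.png scale 5.0
pics/i1s.png scale 6.666666666666667
```

View pics/i1t.png

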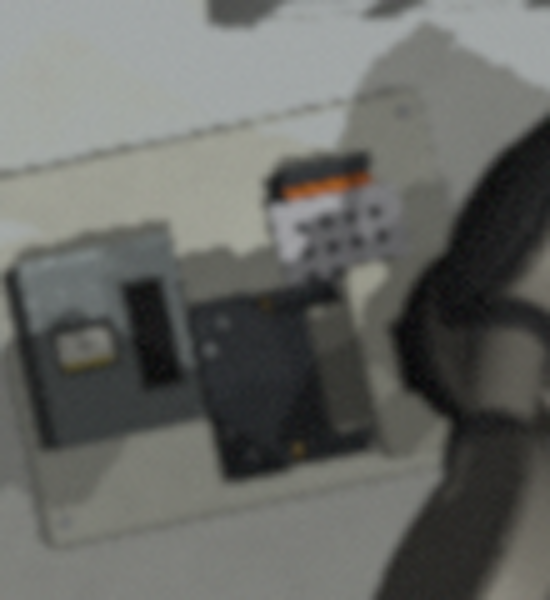

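View pics/i1s.png

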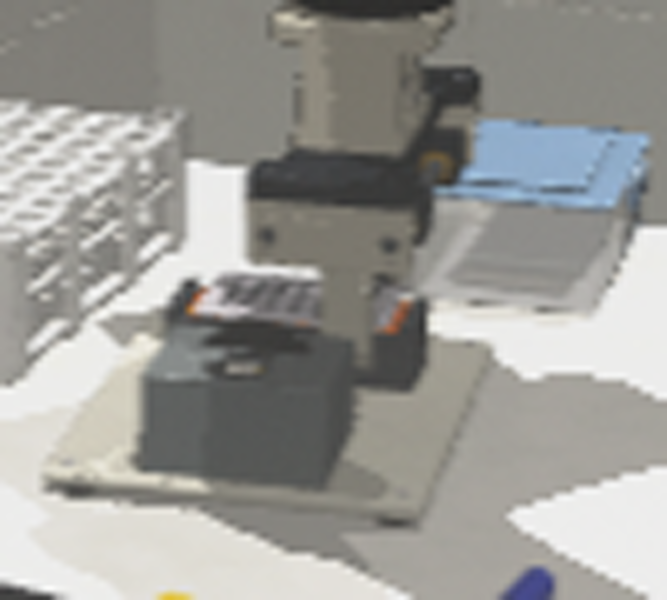

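Run:
```python
from h import *
c=robot.read_camera('top');o=robot.observe();T=o['tool_pos'];print(T)
a=.183;u=np.array([np.cos(a),np.sin(a)]);v=np.array([-u[1],u[0]]);P=np.array([.6006,-.2234])
f=lambda p,z:onz(c,[[400+p[0]/5-.4,180+p[1]/5-.4]],z)[0,:2]
for n,p,z in [('plate',(268,206),.050),('plate',(372,184),.05),('pl left',(288,280),.05),('pad',(282,186),.044),('pad',(370,172),.044)]:
    w=f(p,z)-P;print(n,w@u*1e3,w@v*1e3)
im=c['color'][200:260,445:495];cv2.imwrite('pics/i2.png',cv2.resize(im,None,fx=10,fy=10,interpolation=cv2.INTER_CUBIC))
```

```text
[ 0.57152875 -0.22913565  0.02883338]
plate 43.05797026904606 29.584551350720982
plate 43.46724068745525 -16.80752925600977
pl left 9.820262153210935 28.294443181093257
pad 50.78765714343535 19.823036407579494
pad 49.153424705874876 -19.223776026250043
```

View pics/i2.png

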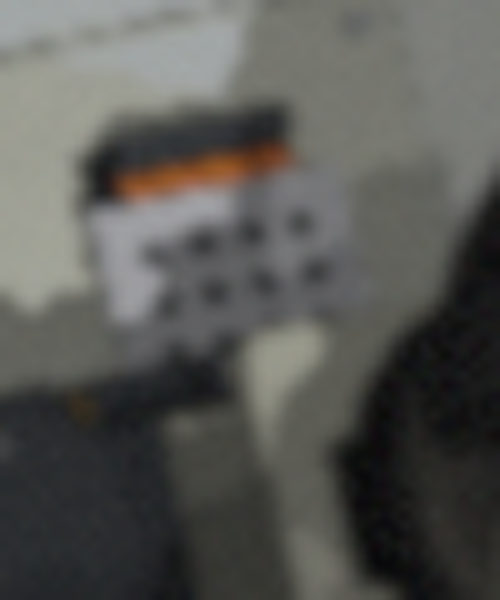

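The far orange strip is slightly wide, so the plate sits about 2 mm too near. I'll correct by 2 mm and set it down.

```bash
python3 -m crank '{"claw":[0,0,0,0,0,0,0,0],"delta_pos":[[0.08,0.02,0],[0.08,0.02,0],[0.08,0.02,0.03],[0.08,0.02,0.06],[0.08,0.02,0.09],[0.08,0.02,0.09],[0.08,0.02,0.09],[0.08,0.02,0.09]],"roll":[0,0,0,0,0,0,0,0]}'
```

```text
time: 13.25
tool_pos: [0.5736, -0.2292, 0.0268]
tool_rot: [3.141, -0.0, 0.183]
contact_force: [-1.3, 1.0, 4.3]
opening: 0.0551
```

Contact is made at 4 N. Releasing and rising.

```bash
python3 -m crank '{"claw":[0.65,0.7,0.75,0.85,0.85,0.85,0.85,0.85],"delta_pos":[[0,0,0],[0,0,0],[0,0,0],[0,0,0],[0,0,0],[0,0,0],[0,0,0],[0,0,0]],"roll":[0,0,0,0,0,0,0,0]}';python3 -m crank '{"claw":[0.85,0.85,0.85,0.85,0.85,0.85,0.85,0.85],"delta_pos":[[0,0,-0.3],[0,0,-0.8],[0,0,-1.4],[0,0,-2.2],[0,0,-3],[0,0,-4],[-1,0,-5],[-2,0,-5]],"roll":[0,0,0,0,0,0,0,0]}'
python3 look.py j1 390 180 510 300 320 170 420 260
```

```text
time: 13.92
tool_pos: [0.5735, -0.2292, 0.0264]
tool_rot: [3.142, 0.0, 0.183]
contact_force: [0.2, -0.0, -0.9]
opening: 0.0779
time: 14.58
tool_pos: [0.5268, -0.2395, 0.157]
tool_rot: [3.135, -0.007, 0.184]
contact_force: [0.9, -0.9, 1.3]
opening: 0.0778
pics/j1t.png scale 5.0
pics/j1s.png scale 6.666666666666667
```

View pics/j1t.png

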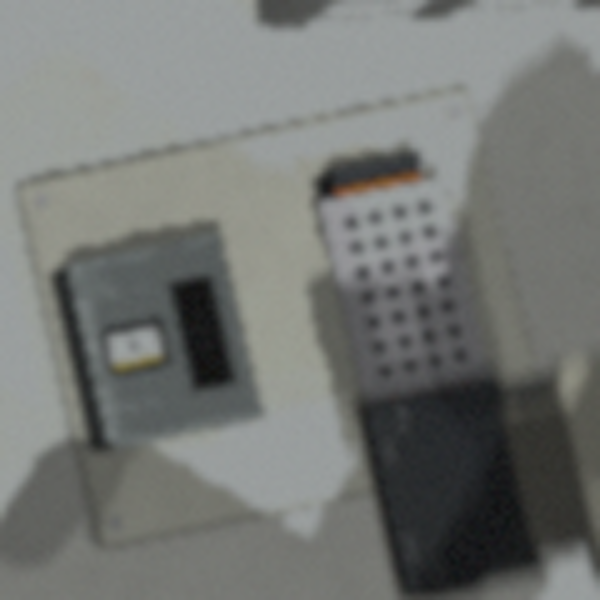

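View pics/j1s.png

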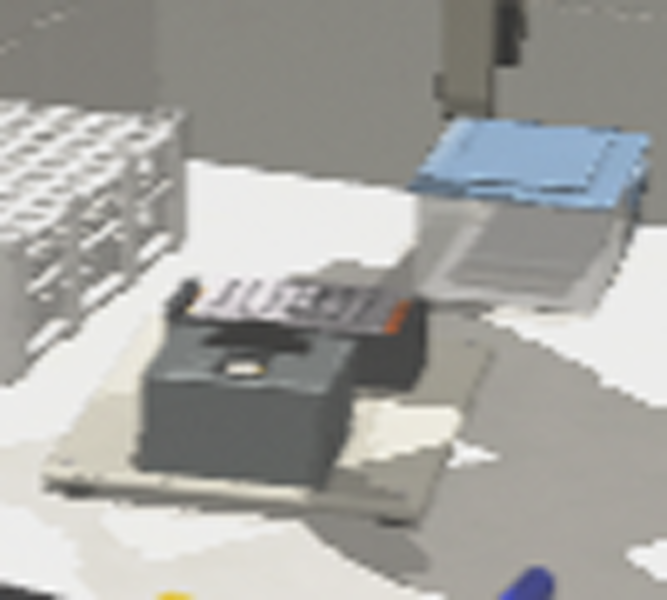

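The plate rests on the pad with orange showing at both ends. The window is still white with a yellow sliver at (135,365), which I read as about 0.2 rad. Closing the gripper and moving over the wheel.

```bash
python3 -m crank '{"claw":[0,0,0,0,0,0,0,0],"delta_pos":[[0.3,-0.5,0],[0.8,-1.2,0],[1.3,-2,0],[1.9,-2.8,0],[2.4,-3.5,0],[2.65,-3.85,0],[2.65,-3.85,0.5],[2.65,-3.85,1]],"roll":[0,0,0,0,0,0,0,0]}';python3 -m crank '{"claw":[0,0,0,0,0,0,0,0],"delta_pos":[[0,0,0],[0,0,0],[0,0,0.3],[0,0,0.6],[0,0,1],[0,0,1.2],[0,0,1.2],[0,0,1.2]],"roll":[0,0,0,0,0,0,0,0]}'
python3 look.py k1 390 180 510 300 320 170 420 260
python3 - <<'E'
from h import *
T=robot.observe()['tool_pos'];a=.183;u=np.array([np.cos(a),np.sin(a)]);v=np.array([-u[1],u[0]])
print(T,(T[:2]-[.5832,-.1311])@u,(T[:2]-[.5832,-.1311])@v)
E
```

```text
time: 15.35
tool_pos: [0.573, -0.131, 0.1268]
tool_rot: [3.14, -0.002, 0.185]
contact_force: [-0.1, -0.1, -0.2]
opening: 0.0292
time: 16.02
tool_pos: [0.5717, -0.1316, 0.096]
tool_rot: [-3.141, 0.001, 0.183]
contact_force: [0.4, 0.4, -0.4]
opening: 0.0006
pics/k1t.png scale 5.0
pics/k1s.png scale 6.666666666666667
[ 0.57220801 -0.13170831  0.09671686] -0.010919148798834613 0.001402171270605374
```

View pics/k1s.png

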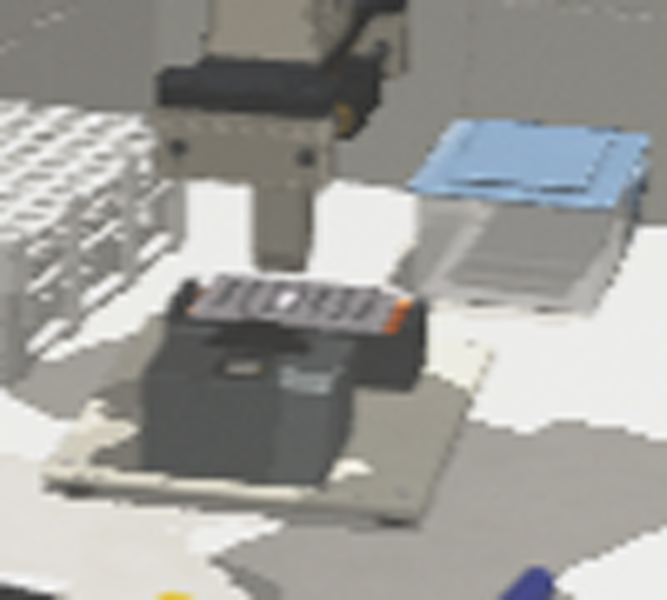

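View pics/k1t.png

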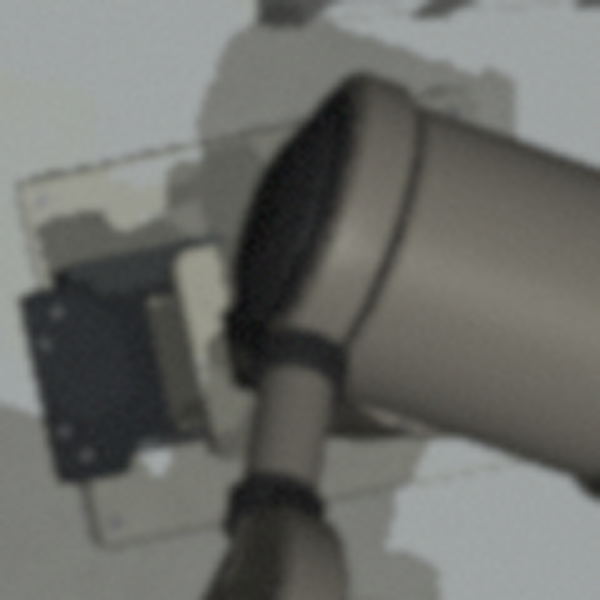

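```bash
python3 -m crank '{"claw":[0,0,0,0,0,0,0,0],"delta_pos":[[0.08,0.05,0.3],[0.08,0.05,0.6],[0.08,0.05,0.85],[0.08,0.05,0.96],[0.08,0.05,1.0],[0.08,0.05,1.03],[0.08,0.05,1.06],[0.08,0.05,1.06]],"roll":[0,0,0,0,0,0,0,0]}'
```

```text
time: 16.78
tool_pos: [0.5742, -0.1325, 0.0703]
tool_rot: [3.141, -0.0, 0.183]
contact_force: [0.3, 0.1, 0.3]
opening: 0.0003
```

```bash
python3 -m crank '{"claw":[0,0,0,0,0,0,0,0],"delta_pos":[[0,0,0.02],[0,0,0.03],[0,0,0.04],[0,0,0.04],[0,0,0.04],[0,0,0.04],[0,0,0.04],[0,0,0.04]],"roll":[0,0,0,0,0,0,0,0]}'
```

```text
time: 17.45
tool_pos: [0.5747, -0.1325, 0.0701]
tool_rot: [3.141, -0.002, 0.183]
contact_force: [-0.8, 1.9, 6.2]
opening: 0.0006
```

Pressing at 6 N. I'll add a little and draw 18 mm forward.

```bash
python3 -m crank '{"claw":[0,0,0,0,0,0,0,0],"delta_pos":[[0,0,0.02],[0.12,0,0.03],[0.24,0,0.03],[0.36,0,0.03],[0.48,0,0.03],[0.6,0,0.03],[0.72,0,0.03],[0.72,0,0.03]],"roll":[0,0,0,0,0,0,0,0]}'; python3 -m crank '{"claw":[0,0,0,0,0,0,0,0],"delta_pos":[[0,0,-0.2],[0,0,-0.6],[-0.4,0,-0.6],[-0.74,0,-0.6],[-0.74,0,-0.6],[-0.74,0,-0.6],[-0.74,0,-0.6],[-0.74,0,-0.6]],"roll":[0,0,0,0,0,0,0,0]}'
python3 look.py l1 390 180 510 300 320 170 420 260
```

```text
time: 18.12
tool_pos: [0.5933, -0.1289, 0.0699]
tool_rot: [3.141, -0.003, 0.183]
contact_force: [0.8, 3.4, 8.6]
opening: 0.0003
time: 18.78
tool_pos: [0.5739, -0.1326, 0.0832]
tool_rot: [3.141, -0.0, 0.183]
contact_force: [-0.3, -0.0, 0.1]
opening: 0.0006
pics/l1t.png scale 5.0
pics/l1s.png scale 6.666666666666667
```

View pics/l1s.png

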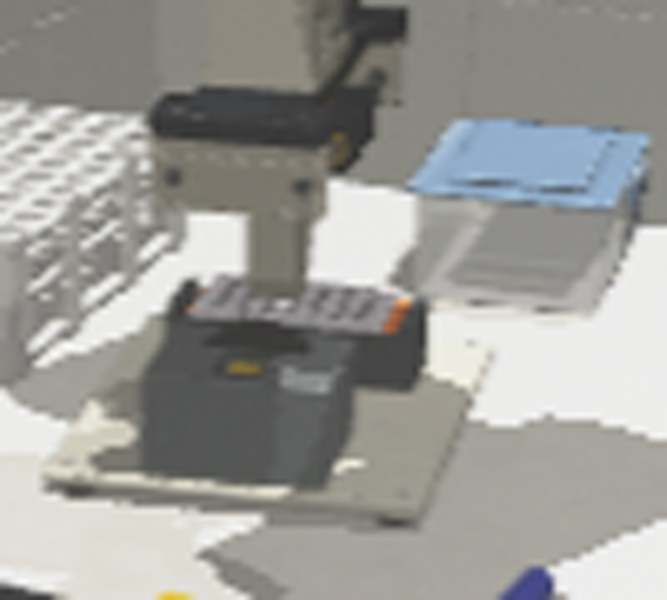

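The window is now yellow, so the wheel follows without slipping. Second stroke of 18 mm, then I'll rise and clear the top view.

```bash
python3 -m crank '{"claw":[0,0,0,0,0,0,0,0],"delta_pos":[[0,0,0.3],[0,0,0.5],[0,0,0.56],[0,0,0.58],[0,0,0.59],[0,0,0.6],[0,0,0.6],[0,0,0.6]],"roll":[0,0,0,0,0,0,0,0]}'; python3 -m crank '{"claw":[0,0,0,0,0,0,0,0],"delta_pos":[[0,0,0],[0.12,0,0],[0.24,0,0],[0.36,0,0],[0.48,0,0],[0.6,0,0],[0.72,0,0],[0.72,0,0]],"roll":[0,0,0,0,0,0,0,0]}'; python3 -m crank '{"claw":[0,0,0,0,0,0,0,0],"delta_pos":[[0,0,-0.2],[0,0,-0.8],[0,0,-1.8],[0,0,-3],[-1.2,0,-4],[-2.6,0,-4.5],[-4,0,-4.5],[-5,0,-4.5]],"roll":[0,0,0,0,0,0,0,0]}'
python3 look.py m1 390 180 510 300 320 170 420 260
```

```text
time: 19.55
tool_pos: [0.5747, -0.1325, 0.0698]
tool_rot: [3.141, -0.003, 0.183]
contact_force: [-2.2, 2.4, 13.6]
opening: 0.0004
time: 20.22
tool_pos: [0.593, -0.1289, 0.0698]
tool_rot: [3.141, -0.003, 0.183]
contact_force: [0.2, 3.2, 14.0]
opening: 0.0006
time: 20.88
tool_pos: [0.4661, -0.1521, 0.181]
tool_rot: [3.141, 0.0, 0.183]
contact_force: [0.7, -0.4, -1.0]
opening: 0.0005
pics/m1t.png scale 5.0
pics/m1s.png scale 6.666666666666667
```

View pics/m1t.png

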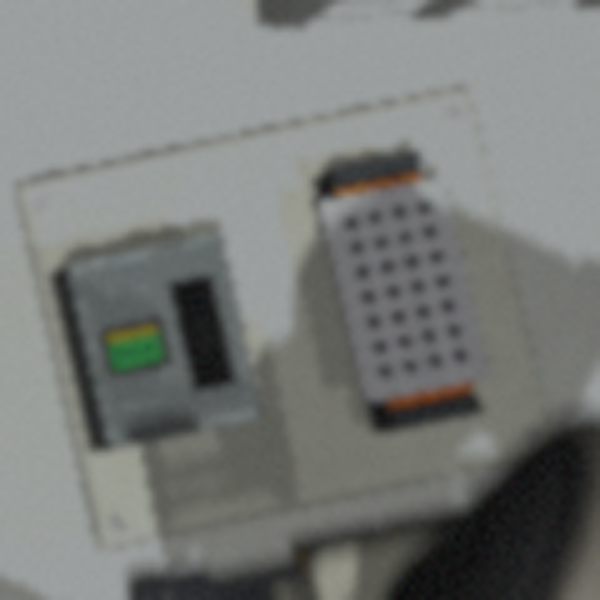

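View pics/m1s.png

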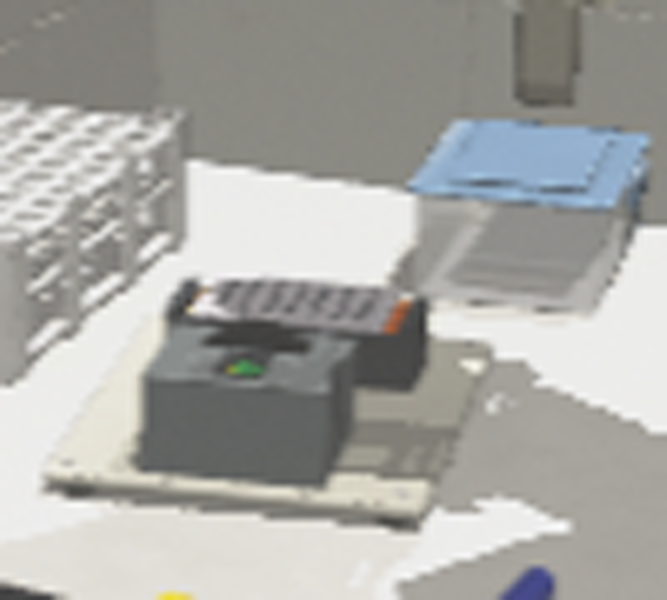

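The window is green with a strip of yellow at its far side, at crop (133,332). I read that as about 1.33 rad, so roughly 6.5 mm more is needed. The plate shows both orange ends, with the spots aligned.

```bash
python3 -m crank '{"claw":[0,0,0,0,0,0,0,0],"delta_pos":[[0.8,0,0],[2,0,0],[3.4,0,0],[4.3,0,0.6],[4.5,0,1.6],[4.5,0,2.6],[4.5,0,3.4],[4.5,0,3.9]],"roll":[0,0,0,0,0,0,0,0]}'; python3 -m crank '{"claw":[0,0,0,0,0,0,0,0],"delta_pos":[[0,0,0.2],[0,0,0.4],[0,0,0.5],[0,0,0.55],[0,0,0.58],[0,0,0.59],[0,0,0.59],[0,0,0.59]],"roll":[0,0,0,0,0,0,0,0]}'
```

```text
time: 21.65
tool_pos: [0.5786, -0.1307, 0.0796]
tool_rot: [-3.139, 0.004, 0.183]
contact_force: [-0.3, -0.0, -0.8]
opening: 0.0003
time: 22.32
tool_pos: [0.5799, -0.1316, 0.0701]
tool_rot: [3.141, -0.002, 0.183]
contact_force: [-1.0, 1.7, 7.1]
opening: 0.0006
```

```bash
python3 -m crank '{"claw":[0,0,0,0,0,0,0,0],"delta_pos":[[0,0,0.02],[0.07,0,0.02],[0.14,0,0.02],[0.2,0,0.02],[0.26,0,0.02],[0.26,0,0.02],[0.26,0,0.02],[0.26,0,0.02]],"roll":[0,0,0,0,0,0,0,0]}'; python3 -m crank '{"claw":[0,0,0,0,0,0,0,0],"delta_pos":[[0,0,-0.2],[0,0,-0.8],[0,0,-1.8],[0,0,-3],[-1.2,0,-4],[-2.6,0,-4.5],[-4,0,-4.5],[-5,0,-4.5]],"roll":[0,0,0,0,0,0,0,0]}'
python3 look.py n1 390 180 510 300 320 170 420 260
python3 - <<'E'
from h import *
c=robot.read_camera('top');im=c['color']
cv2.imwrite('pics/n2.png',cv2.resize(im[230:270,400:440],None,fx=14,fy=14,interpolation=cv2.INTER_CUBIC))
cv2.imwrite('pics/n3.png',cv2.resize(im[205:270,445:495],None,fx=9,fy=9,interpolation=cv2.INTER_CUBIC))
E
```

```text
time: 22.98
tool_pos: [0.5867, -0.1302, 0.07]
tool_rot: [3.14, -0.003, 0.183]
contact_force: [-1.1, 2.5, 8.8]
opening: 0.0004
time: 23.65
tool_pos: [0.4607, -0.1535, 0.1819]
tool_rot: [3.14, -0.001, 0.183]
contact_force: [0.1, -0.3, -0.3]
opening: 0.0005
pics/n1t.png scale 5.0
pics/n1s.png scale 6.666666666666667
```

View pics/n2.png

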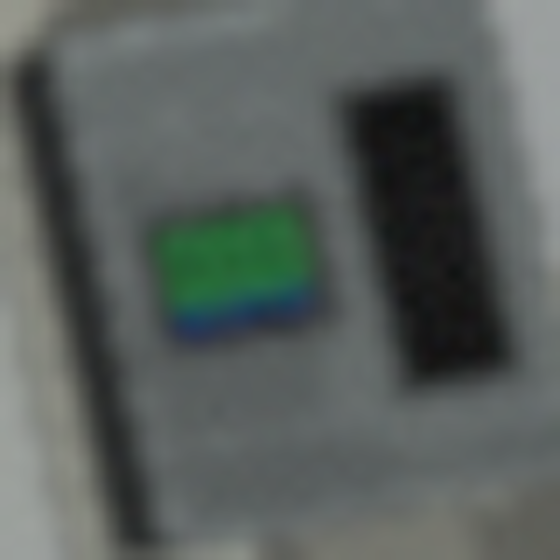

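View pics/n3.png

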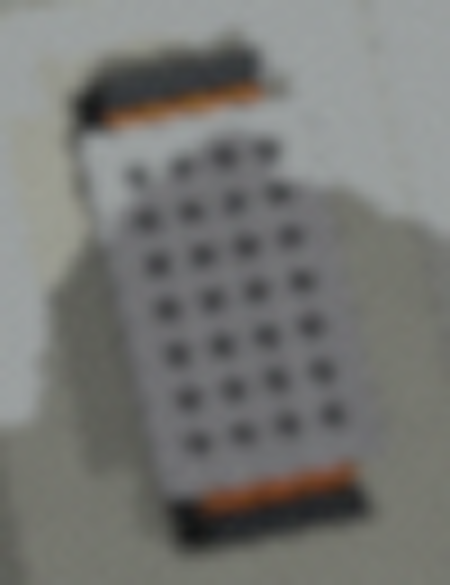

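View pics/n1s.png

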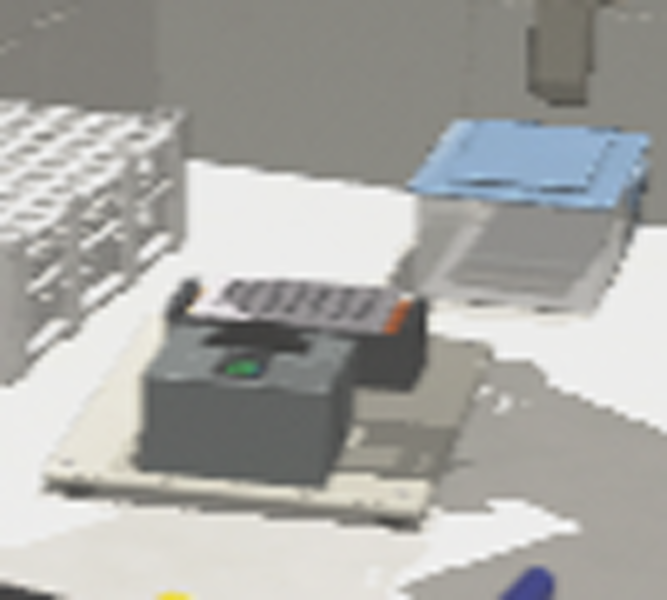

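The window is now mostly green with a thin blue strip at its near side, at (245,320) in the enlargement. I'll measure the dots and the strip to see whether it overshot.

Run:
```python
from h import *
c=robot.read_camera('top');im=c['color'].astype(np.float32)
a=.1857;u=np.array([np.cos(a),np.sin(a)]);v=np.array([-u[1],u[0]])
o=np.array([.5922,-.1793]);W=o+.0777*v
xs=np.arange(-13,13.1,1);ys=np.arange(-14,14.1,1)
z=.06
P=np.array([[*(W+u*x/1e3+v*y/1e3),z] for x in xs for y in ys])
uv=proj(c,P).astype(np.float32).reshape(len(xs),len(ys),2)
s=cv2.remap(im,uv[...,0],uv[...,1],cv2.INTER_CUBIC)
for i,x in enumerate(xs): print(int(x),s[i,8:21].mean(0).round(),' G-line',s[i,4:-4:2,1].round().astype(int))
cv2.imwrite('pics/n4.png',cv2.resize(np.clip(s[::-1,::-1]*1.6,0,255).astype(np.uint8),None,fx=18,fy=18,interpolation=cv2.INTER_CUBIC))
# plate: in pad frame
f=lambda p,z:onz(c,[[445+p[0]/9-.44,205+p[1]/9-.44]],z)[0,:2]
a=.183;u=np.array([np.cos(a),np.sin(a)]);v=np.array([-u[1],u[0]]);Pd=np.array([.6006,-.2234])
for n,p,z in [('pl far',(80,135),.048),('pl far',(285,95),.048),('near',(160,500),.048),('near',(375,465),.048),('dot',(138,175),.048),('dot',(268,150),.048),('dot',(198,442),.048),('dot',(333,414),.048),('org far',(182,102),.044),('org near',(280,498),.044)]:
    w=f(p,z)-Pd;print(n,(w@u*1e3).round(1),(w@v*1e3).round(1))
```

```text
-13 [87. 87. 82.]  G-line [93 87 85 85 89 89 87 86 89 90 89]
-12 [80. 80. 75.]  G-line [88 80 76 75 80 85 81 80 80 82 83]
-11 [72. 69. 65.]  G-line [78 71 66 65 68 73 70 70 70 72 72]
-10 [69. 59. 55.]  G-line [71 64 57 54 57 63 62 60 60 62 64]
-9 [71. 53. 45.]  G-line [64 61 55 50 50 55 56 54 56 56 56]
-8 [77. 55. 38.]  G-line [61 61 57 52 51 55 57 56 58 56 55]
-7 [82. 62. 33.]  G-line [62 66 63 59 57 61 65 64 63 62 60]
-6 [83. 74. 30.]  G-line [67 75 75 73 69 71 74 76 76 73 68]
-5 [79. 87. 31.]  G-line [75 83 86 87 86 85 85 88 89 88 80]
-4 [73. 98. 35.]  G-line [ 80  93  98  99  97  95  95  99 101  98  89]
-3 [ 66. 104.  37.]  G-line [ 86 100 104 106 106 103 102 104 106 105  97]
-2 [ 60. 106.  38.]  G-line [ 90 104 106 106 108 106 105 106 106 106 100]
-1 [ 56. 105.  38.]  G-line [ 92 103 105 106 108 105 103 105 105 103 100]
0 [ 54. 103.  37.]  G-line [ 93 102 102 103 105 103 101 103 102  98  96]
1 [ 53. 102.  37.]  G-line [ 93 103 101 102 103 101 101 103 101  95  92]
2 [ 53. 102.  37.]  G-line [ 93 103 101 102 104 102 102 104 101  96  91]
3 [ 55. 104.  38.]  G-line [ 92 105 104 103 106 105 105 105 103  98  92]
4 [ 56. 105.  39.]  G-line [ 89 105 107 104 105 106 106 106 105 101  93]
5 [ 56. 103.  40.]  G-line [ 87 102 106 101 103 105 104 103 103 102  94]
6 [56. 97. 42.]  G-line [ 82  97 101  95  95  98  97  98  99  99  90]
7 [58. 88. 47.]  G-line [77 88 91 87 86 87 86 88 91 91 84]
8 [61. 79. 54.]  G-line [75 81 82 79 78 77 78 79 83 84 78]
9 [67. 75. 62.]  G-line [76 79 78 76 75 73 74 76 78 79 76]
10 [76. 78. 71.]  G-line [81 83 82 79 76 76 78 80 80 79 78]
11 [85. 85. 81.]  G-line [90 91 90 87 82 81 84 86 87 85 84]
12 [91. 91. 87.]  G-line [97 98 96 94 89 87 88 90 92 91 90]
13 [95. 95. 91.]  G-line [104 104 101  98  95  94  93  93  94  93  92]
pl far 45.7 27.8
pl far 45.4 -22.9
near -44.3 28.7
near -46.3 -23.7
dot 33.4 16.3
dot 33.1 -15.8
dot -32.5 16.6
dot -32.3 -16.6
org far 48.9 0.6
org near -49.6 -0.9
```

View pics/n4.png

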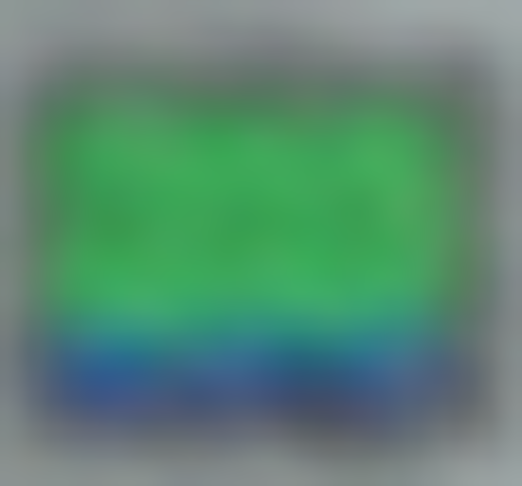

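The plate is centred on the pad to within about 1 mm. The three dots sit about 1.5 mm beyond the window centre, so the wheel is roughly 0.09 rad over. That is inside tolerance, but there's time to roll it back 2.5 mm.

```bash
python3 -m crank '{"claw":[0,0,0,0,0,0,0,0],"delta_pos":[[0.8,0,0],[2,0,0],[3.4,0,0],[4.6,0,0.6],[4.85,0,1.6],[4.85,0,2.6],[4.85,0,3.4],[4.85,0,3.9]],"roll":[0,0,0,0,0,0,0,0]}'; python3 -m crank '{"claw":[0,0,0,0,0,0,0,0],"delta_pos":[[0,0,0.2],[0,0,0.4],[0,0,0.5],[0,0,0.55],[0,0,0.58],[0,0,0.6],[0,0,0.6],[0,0,0.6]],"roll":[0,0,0,0,0,0,0,0]}'; python3 -m crank '{"claw":[0,0,0,0,0,0,0,0],"delta_pos":[[0,0,0],[-0.03,0,0],[-0.06,0,0],[-0.1,0,0],[-0.1,0,0],[-0.1,0,0],[-0.1,0,0],[-0.1,0,0]],"roll":[0,0,0,0,0,0,0,0]}'; python3 -m crank '{"claw":[0,0,0,0,0,0,0,0],"delta_pos":[[0,0,-0.2],[0,0,-0.8],[0,0,-1.8],[0,0,-3],[-1.2,0,-4],[-2.6,0,-4.5],[-4,0,-4.5],[-5,0,-4.5]],"roll":[0,0,0,0,0,0,0,0]}'
python3 look.py q1 390 180 510 300
python3 - <<'E'
from h import *
c=robot.read_camera('top');im=c['color'].astype(np.float32);cv2.imwrite('pics/qfull.png',c['color'])
a=.1857;u=np.array([np.cos(a),np.sin(a)]);v=np.array([-u[1],u[0]])
W=np.array([.5922,-.1793])+.0777*v
xs=np.arange(-13,13.1,1);ys=np.arange(-14,14.1,1)
P=np.array([[*(W+u*x/1e3+v*y/1e3),.06] for x in xs for y in ys])
uv=proj(c,P).astype(np.float32).reshape(len(xs),len(ys),2)
s=cv2.remap(im,uv[...,0],uv[...,1],cv2.INTER_CUBIC)
cv2.imwrite('pics/q4.png',cv2.resize(np.clip(s[::-1,::-1]*1.6,0,255).astype(np.uint8),None,fx=18,fy=18,interpolation=cv2.INTER_CUBIC))
E
```

```text
time: 24.52
tool_pos: [0.5821, -0.13, 0.0797]
tool_rot: [-3.14, 0.003, 0.184]
contact_force: [0.2, -0.8, 0.1]
opening: 0.0004
time: 25.18
tool_pos: [0.5829, -0.131, 0.0701]
tool_rot: [3.14, -0.003, 0.183]
contact_force: [-0.7, 1.5, 6.3]
opening: 0.0003
time: 25.85
tool_pos: [0.5808, -0.1314, 0.0701]
tool_rot: [3.14, -0.004, 0.183]
contact_force: [0.3, 2.8, 7.3]
opening: 0.0005
time: 26.52
tool_pos: [0.4546, -0.1547, 0.1821]
tool_rot: [3.139, -0.002, 0.183]
contact_force: [0.9, -0.7, -0.9]
opening: 0.0001
pics/q1t.png scale 5.0
```

View pics/q4.png

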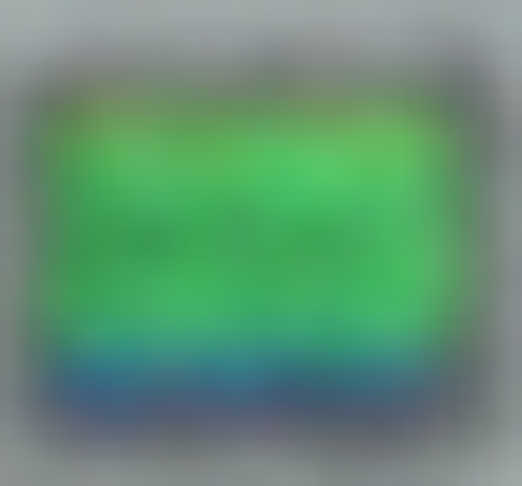

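View pics/qfull.png

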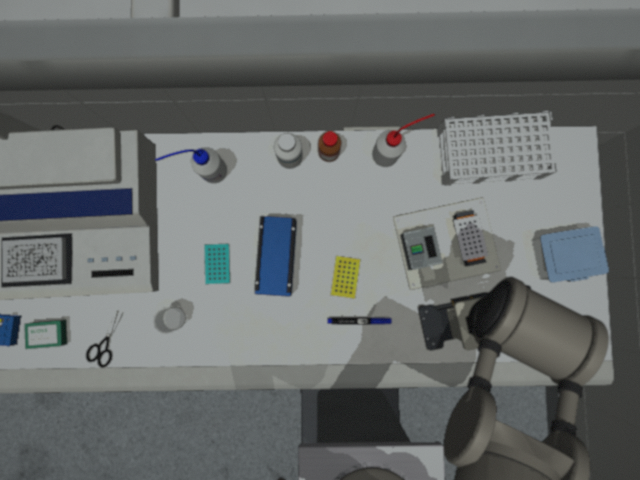

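Green is centred, with thin traces of yellow and blue on either side of it. The plate is on the pad at (469,238), the bystanders are where they were, and the arm is clear. Handing in.

```bash
python3 -c "
from cell import robot
print(robot.hand_in())"
```

```text
the job is handed in; nothing more can be done
None
```

The task is done and handed in at about 26.5 s of the 58 s allowed; hand-in gives no verdict, so the figures below are my own checks.

- **Plate:** I pushed it to about 34 mm overhang, gripped it by its long sides and lifted it. I then set it on the orange pad with a 2 mm correction and let go. The last measurement showed it centred within about 1 mm and aligned with the pad, with orange visible at both ends.
- **Thumbwheel:** Two 18 mm strokes and a 6.5 mm one took it about 0.09 rad past green, so I rolled it back 2.5 mm. The final picture shows green centred, with thin strips of yellow and blue on either side. I estimate it is within 0.05 rad of 1.571.
- **Surroundings:** By eye, the bottles, beaker and marker are where they started, and the arm is clear of everything.
- **Disagreement:** My first reading of the band offset assumed the drum had the wheel's 28 mm radius. The strip movement fitted a radius of about 16 mm instead, so I used that for the final estimate.

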